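Ready the drill kit: clutch, depth rod and nested hole saws

TASK

Get the drill kit ready for the next job: turn the drill's clutch collar to number 3, move the depth rod from its wooden block into the drill's eyelet, pushed down until its shoulder rests on it, and pack all the hole saws that are out as one nest standing mouth up on the bench, each inside the next larger one and seated on its floor. Leave the other tools where they lie.

Things in the scene. Friction and masses are not known exactly. Their poses are not given: they have to be found in the camera images.
- saw_82: dark grey hole saw: a straight round steel cup standing mouth up with a toothed rim, 82 mm outside and 76 mm inside diameter, 32 mm high (outside), wall 3 mm, closed floor 4 mm thick; loose. Origin: centre of its underside, z up. Always present; the outermost of the set.
- saw_66: blue hole saw: a straight round steel cup standing mouth up with a toothed rim, 66 mm outside and 60 mm inside diameter, 46 mm high (outside), wall 3 mm, closed floor 4 mm thick; loose. Origin: centre of its underside, z up. May be absent.
- saw_52: yellow hole saw: a straight round steel cup standing mouth up with a toothed rim, 52 mm outside and 46 mm inside diameter, 60 mm high (outside), wall 3 mm, closed floor 4 mm thick; loose. Origin: centre of its underside, z up. May be absent.
- saw_39: red hole saw: a straight round steel cup standing mouth up with a toothed rim, 39 mm outside and 33 mm inside diameter, 74 mm high (outside), wall 3 mm, closed floor 4 mm thick; loose. Origin: centre of its underside, z up. May be absent.
- saw_26: green hole saw: a straight round steel cup standing mouth up with a toothed rim, 26 mm outside and 20 mm inside diameter, 88 mm high (outside), wall 3 mm, closed floor 4 mm thick; loose. Origin: centre of its underside, z up. May be absent.
- clutch_collar (a joint): black clutch collar on the drill, an upright 52 mm cylinder 34 mm high. Detents 0.4189 rad apart: number 1 at 0 to number 10 at 3.770 (the ends); let go in between it snaps to the nearer (about 0.1 N m). Grows counterclockwise from above. Its white line points at white numbers on the fixed black ring below, 1 to 10 left to right round the robot's side.
- collar_grip (a point): point on the collar's axis 20 mm above its lower edge and 14 mm below its top face; above the top face a steel nose 13 mm in diameter rises another 14 mm. The fixed number ring (100 mm diameter) lies 20.5 mm below this point.
- eyelet (a point): centre of the upper face of the depth-rod eyelet: a fixed aluminium block 32 x 32 mm, 14 mm thick, top 75 mm above the bench, with an upright through hole of 13 mm; on an arm 92 mm from the collar's axis. Below the hole is free space down to the bench. The drill body is fixed.
- depth_rod: depth rod: upright steel rod, 8 mm diameter, chamfered lower end, 60 mm up to a 22 mm round shoulder 3 mm thick; above it a red round knob, 16 mm diameter, 63 to 89 mm above the lower end. Loose, 40 g. Origin: its lower end, z up along the rod.
- rod_block: fixed light wooden block 56 x 56 mm, 42 mm high, in whose 10 mm hole (30 mm deep) the depth rod stands at the start. Origin: centre of the underside.
- spanner: bystander: combination spanner lying on the bench between the hole saws, 171 mm long, 28 mm wide, 8 mm thick
- caliper: bystander: caliper lying on the bench, 220 x 78 x 8 mm
- tape_measure: bystander: yellow tape measure, 82 x 67 x 37 mm
Things that resemble listed ones, but are neither listed nor needed, are in the scene too. What is shaped like the saw_52 but turquoise is not meant.

How it is judged:
By the outcome, as a careful person would: the job done as asked, in the order asked, and still so for the second after the job is handed in, with the robot touching nothing.
Of saw_66, saw_52, saw_39, saw_26 only 2 to 4 are there at a start; the rules pass over those that are not, and their reading is None.
At some moment in a run one of saw_82, saw_66, saw_52 may be knocked a few centimetres aside while the robot is not near it.
It also fails if it takes over 210 s, if anything falls off the work surface, if the arm or the gripper's body presses on something with over 40 N, if the wrist force passes 120 N, or if a joint passes its speed limit or range.

ROBOT

A 6-joint arm with a two-finger parallel gripper is mounted at the origin on a cart in front of the work surface, level with it; the furniture and walls round the work are solid. World frame = base frame: x ahead of the robot, y to its left, z up, the work surface at z = 0. Lengths are in mm, angles in rad, forces in N, time in s.
With the tool pointing down it reaches from about 350 to 775 mm from the base axis. Payload 7.3 kg.
Tool frame: the origin (TCP) lies midway between the tips of the shut fingers; the grasp point (between the pads) lies 19 mm behind it; z points along the fingers, y is the line along which they close (so a half turn about z gives the same grasp; the last joint's range is limited). The gripper opens to 92 mm and grips with 3 to 60 N. Pads are 19 mm wide; open, the fingers measure 130 mm over their backs; the gripper's body (75 mm by 190 mm) begins 47 mm behind the grasp point.
Start: joints at [1.198, 0.342, 1.524, -0, 1.275, -0.146], TCP at [118.035, 511.579, 226.741] pointing down, gripper open.
Joint ranges: [-2.53, 2.53], [-0.77, 2.02], [0.04, 2.7], [-1, 4.14], [0.28, 2.66], [-3.11, 3.11]. Speed limits (rad/s): [2.57, 2.57, 3.14, 3.14, 3.14, 3.14].

INTERFACE

Orientations are given as [roll, pitch, yaw] about the fixed x, y, z axes, in that order (R = Rz(yaw) Ry(pitch) Rx(roll)).
In Python, from plant import get_obs, capture, camera_model, close_job, search_frame, regions_of, pinpoint gives the robot as it stands. The module is installed in compiled form; this text tells all that it offers.
- The arm moves only by the shell command python3 -m pendant 'ROWS'. ROWS is JSON, one flat list of numbers, 7 for each row, row after row: the shift along the tool's x, y, z in units of 30 mm (1.0 is 30 mm), then the turn, a rotation vector about the tool's x, y, z in units of 4 degrees (1.0 is 4 degrees), then the closure, from -1 (fully open) to 1 (shut), so that 0 is half open. In form: [dx, dy, dz, wx, wy, wz, gripper, dx, dy, dz, wx, wy, wz, gripper, ...]. A call has 1 to 12 rows; each row shifts and turns the commanded pose from where the row before left it, along the tool's axes as they then stand; what a row does not reach is not made up. A row lasts 1/10 s, in which the tool goes at most 50 mm and 8.59 degrees, less where a joint would pass 70% of its speed; a pose out of reach is approached as far as the arm can. A call with a number of a shift or a turn outside -1 to 1 is refused whole. A call with a gripper value outside its range is refused whole. The fingers move at their own pace and stop on an object; the grip force is fixed at half the most. Time passes only in rows, so rows that do not move let the fingers close. It gives the time, the measured TCP pose, the force, the opening and the grip force at its end, in the units of the state.
- get_obs(): the state, without advancing time (a new reading comes with each control period).
- capture(name): name is "side" or "top" or "wrist"; returns the picture (400x640x3 uint8, red, green, blue); there is no depth.
- camera_model(name): a dict with "fov_y" (degrees; the focal length in pixels is half the picture's height over the tangent of half this angle, whatever the lens; pixels are square), "cx", "cy" (the principal point, pixels), "pose" (4x4, takes a point from camera to world coordinates). Camera axes: x right, y up, looking along -z (the intrinsics and any distortion apply to the point x, -y, -z); pixel columns grow to the right and rows downward; lengths in mm; the calibration is good to about 2 mm. The wrist camera is an equidistant fisheye: a pixel r from the principal point sees the ray r / f radians off the axis. A picture is of the moment at which its call begins: read the wrist's pose just before it. camera_model takes no time and is no camera call; for the wrist camera it gives the pose at the moment of the call.
- close_job(): hands the job in; it is judged then, once.
Trained networks look in the newest picture that a camera, given by its name, has taken for a name from the list of things; names that differ only in an ending like _2 or _b are one class to them, and where a whole thing is asked for, a point or a joint stands for the part that bears it (a point fixed in the world has none). Each returns a list of dicts, best first, with "score" (0 to 1); they miss things now and then, are a little off and sometimes report something else, mostly with a low value. They report only what shows in the picture. A call takes as long as a camera call. They do not tell look-alikes from the thing itself.
- search_frame(camera, thing): "location" ([column, row] in pixels, amid what is visible of it).
- regions_of(camera, thing): "pixels" (400x640 bool, what is visible of it) and "location" ([column, row] in pixels, amid what is visible of it).
- pinpoint(camera, thing): "location" ([column, row] in pixels: a listed point, or the origin of a listed thing).
The state is a dict: "time": time; "joint_positions": joint angles; "dq": joint speeds; "tau": joint torques, N m; "tool_pos": TCP position; "tcp_rot": TCP orientation; "contact_force": force on the tool from outside, world axes, zero at the start; "moment": the same for the moment, N m; "grip_width": finger opening in mm; "finger_force": force on a finger pad.
Only numpy, scipy, OpenCV 4.12 (cv2) and the standard library are available. Lean on these libraries where they do the work, as an engineer would, in place of code of your own. Each camera call takes 0.05 s, during which the arm holds its last target. There are 200 camera calls.

## Working session

There is one attempt and no reset: what is moved stays moved. The work goes in short steps, Python scripts to look and compute and a shell command to move; the robot and the scene stay as the last step left them, time stands still between calls to the robot, and variables do not carry over. Pictures are saved under pics/ and viewed, at most 14 in all, crops included, and the job is handed in when it is done.

```bash
mkdir -p pics; cat > h.py <<'E'
import numpy as np, cv2
from plant import *
from scipy.spatial.transform import Rotation as R
def ray(cam,px,m=None):
    m=m or camera_model(cam); f=200/np.tan(np.radians(m['fov_y'])/2)
    u=(px[0]-m['cx']); v=(px[1]-m['cy'])
    if cam=='wrist':
        r=np.hypot(u,v)+1e-9; th=r/f; d=np.array([np.sin(th)*u/r,-np.sin(th)*v/r,-np.cos(th)])
    else: d=np.array([u/f,-v/f,-1.])
    P=np.array(m['pose']); return P[:3,3],P[:3,:3]@d
def onz(cam,px,z,m=None):
    o,d=ray(cam,px,m); return o+d*(z-o[2])/d[2]
def tri(c1,p1,c2,p2):
    o1,d1=ray(c1,p1);o2,d2=ray(c2,p2)
    A=np.stack([d1,-d2],1); s=np.linalg.lstsq(A,o2-o1,rcond=None)[0]
    return (o1+s[0]*d1+o2+s[1]*d2)/2, np.linalg.norm(o1+s[0]*d1-o2-s[1]*d2)
def proj(cam,p,m=None):
    m=m or camera_model(cam); f=200/np.tan(np.radians(m['fov_y'])/2)
    P=np.array(m['pose']); q=P[:3,:3].T@(np.array(p)-P[:3,3])
    if cam=='wrist':
        r=np.hypot(q[0],q[1])+1e-9; th=np.arctan2(r,-q[2]); return np.array([m['cx']+f*th*q[0]/r,m['cy']-f*th*q[1]/r])
    return np.array([m['cx']+f*q[0]/-q[2],m['cy']-f*q[1]/-q[2]])
def save(im,name,box=None,scale=1):
    if box: im=im[box[1]:box[3],box[0]:box[2]]
    im=cv2.resize(im,None,fx=scale,fy=scale,interpolation=cv2.INTER_CUBIC)
    cv2.imwrite('pics/'+name,im[:,:,::-1])
E
python3 - <<'E'
from h import *
np.set_printoptions(precision=1,suppress=True)
for c in ('top','side'):
    im=capture(c); save(im,c+'0.png'); m=camera_model(c); print(c,m['fov_y'],np.array(m['pose'])[:3])
    for t in ['saw_82','saw_66','saw_52','saw_39','saw_26','collar_grip','eyelet','depth_rod','rod_block']:
        print(t,[(round(d['score'],2),np.round(d['location']),onz(c,d['location'],0)[:2]) for d in pinpoint(c,t)[:3]])
print(get_obs())
E
```

```text
top 52.11469824567043 [[  -0.     1.    -0.1  414.5]
 [  -1.    -0.     0.   -69.9]
 [   0.     0.1    1.  1189.5]]
saw_82 [(0.94, array([202., 157.]), array([629.5, 234.8])), (0.78, array([231., 173.]), array([581. , 149.3])), (0.74, array([264., 170.]), array([591.2,  52.1]))]
saw_66 [(0.94, array([202., 157.]), array([629.5, 234.8])), (0.78, array([231., 173.]), array([581. , 149.3])), (0.74, array([264., 170.]), array([591.2,  52.1]))]
saw_52 [(0.94, array([202., 157.]), array([629.5, 234.8])), (0.78, array([231., 173.]), array([581. , 149.3])), (0.74, array([264., 170.]), array([591.2,  52.1]))]
saw_39 [(0.94, array([202., 157.]), array([629.5, 234.8])), (0.78, array([231., 173.]), array([581. , 149.3])), (0.74, array([264., 170.]), array([591.2,  52.1]))]
saw_26 [(0.94, array([202., 157.]), array([629.5, 234.8])), (0.78, array([231., 173.]), array([581. , 149.3])), (0.74, array([264., 170.]), array([591.2,  52.1]))]
collar_grip [(0.69, array([323., 162.]), array([ 610.6, -121.3]))]
eyelet [(0.83, array([358., 161.]), array([ 613.1, -224.1]))]
depth_rod [(0.38, array([340., 225.
[... 1020 characters left out ...]
.7])), (0.53, array([275., 210.]), array([431.2,  56.9]))]
collar_grip [(0.6, array([356., 175.]), array([717.5, -55.1]))]
eyelet [(0.84, array([384., 207.]), array([ 640.8, -204.7]))]
depth_rod [(0.57, array([336., 238.]), array([ 451.4, -155.8]))]
rod_block [(0.61, array([336., 242.]), array([ 435.4, -165. ]))]
{'time': 1.0, 'joint_positions': array([ 1.2,  0.3,  1.5, -0. ,  1.3, -0.1]), 'dq': array([ 0., -0.,  0., -0., -0.,  0.]), 'tau': array([ -0. , -43.1, -24.4,   0.1,   0. ,  -0. ]), 'tool_pos': array([118. , 511.6, 226.8]), 'tcp_rot': array([3.1, 0. , 2.9]), 'contact_force': array([-0., -0., -0.]), 'moment': array([-0., -0., -0.]), 'finger_force': 0.0, 'grip_width': 91.4964346073759}
```

View pics/top0.png

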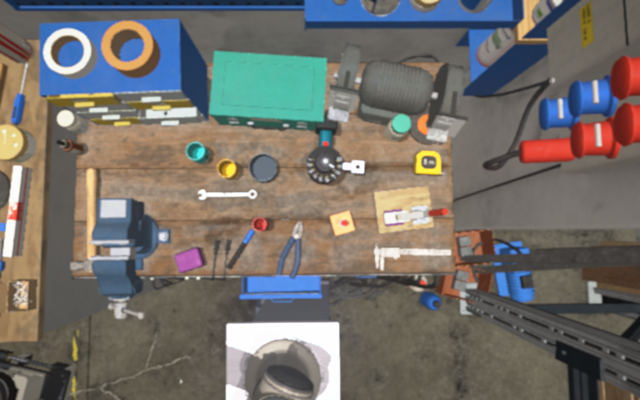

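View pics/side0.png

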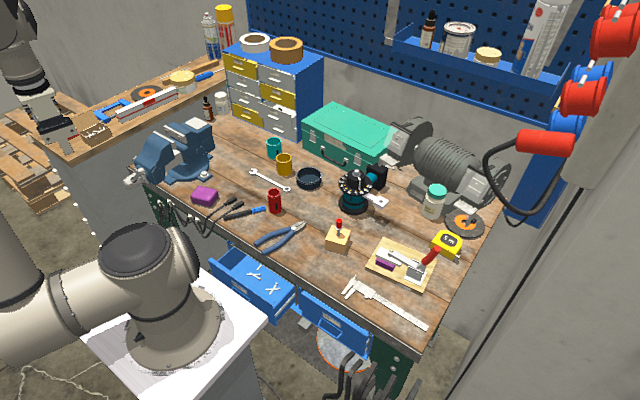

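```bash
cat >> h.py <<'E'
np.set_printoptions(precision=2,suppress=True)
def go(xyz,yaw=None,o=None):
    """print moves from measured pose: shift in tool axes (after turn, if yaw given) and turn, units"""
    o=o or get_obs(); r=R.from_euler('xyz',o['tcp_rot'])
    if yaw is None: rt=r
    else:
        rt=R.from_euler('xyz',[np.pi,0,yaw])
        w=(r.inv()*rt).as_rotvec(); print('turn units',np.degrees(w)/4)
    s=rt.inv().apply(np.array(xyz)-o['tool_pos'])/30; n=int(np.ceil(abs(s).max())); print('shift',s,'rows',n,'each',s/max(n,1))
E
python3 - <<'E'
from h import *
for a,t in (('collar_grip',''),('eyelet',''),):
    capture('top');p=pinpoint('top',a)[0]['location'];capture('side');q=pinpoint('side',a)[0]['location'];print(a,tri('top',p,'side',q),p,q)
o=get_obs(); print(o['tool_pos'],o['tcp_rot'])
im=capture('side'); save(im,'side1.png',(230,130,470,290),3.3)
m=camera_model('wrist'); print(m['fov_y'],np.array(m['pose']),m['cx'],m['cy'])
E
```

```text
collar_grip (array([ 587.44, -117.62,  118.73]), np.float64(6.960882758473404)) [322.7, 164.6] [355.0, 175.9]
eyelet (array([ 595.75, -214.15,   60.09]), np.float64(7.964538437167048)) [356.2, 164.8] [383.2, 202.7]
[118.05 511.58 226.74] [3.14 0.   2.91]
65.70646984690485 [[  0.23  -0.93  -0.3   37.71]
 [  0.97   0.21   0.07 530.63]
 [  0.    -0.31   0.95 384.4 ]
 [  0.     0.     0.     1.  ]] 320.64844006075754 199.75222728395752
```

View pics/side1.png

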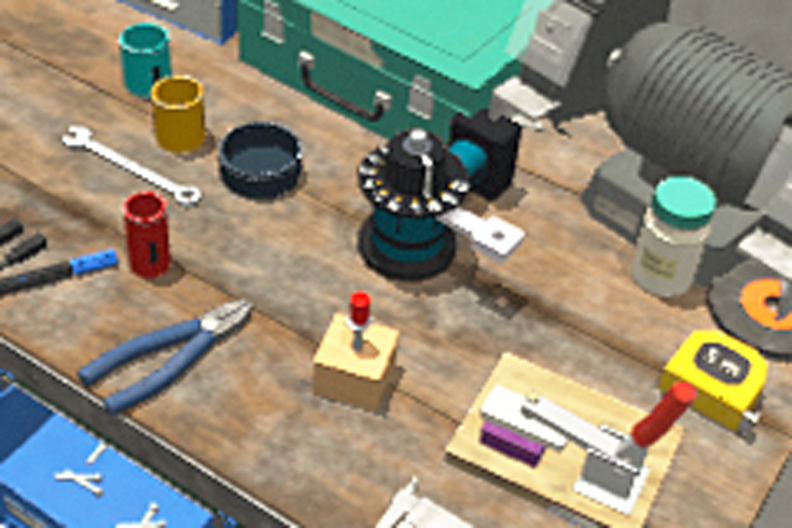

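```bash
python3 - <<'E'
from h import *
o=get_obs(); go([560,-118,240],3.1,o); go([560,-118,240],None,o)
E
```

```text
turn units [ 0.    0.   -2.65]
shift [-15.59 -20.36  -0.44] rows 21 each [-0.74 -0.97 -0.02]
shift [-19.07 -17.14  -0.44] rows 20 each [-0.95 -0.86 -0.02]
```

```bash
python3 -m pendant '[0,0,0,0,0,-0.9,-1, 0,0,0,0,0,-0.9,-1, 0,0,0,0,0,-0.85,-1, -0.74,-0.97,-0.02,0,0,0,-1, -0.74,-0.97,-0.02,0,0,0,-1, -0.74,-0.97,-0.02,0,0,0,-1, -0.74,-0.97,-0.02,0,0,0,-1, -0.74,-0.97,-0.02,0,0,0,-1, -0.74,-0.97,-0.02,0,0,0,-1, -0.74,-0.97,-0.02,0,0,0,-1, -0.74,-0.97,-0.02,0,0,0,-1, -0.74,-0.97,-0.02,0,0,0,-1]'
python3 -m pendant '[-0.74,-0.97,-0.02,0,0,0,-1, -0.74,-0.97,-0.02,0,0,0,-1, -0.74,-0.97,-0.02,0,0,0,-1, -0.74,-0.97,-0.02,0,0,0,-1, -0.74,-0.97,-0.02,0,0,0,-1, -0.74,-0.97,-0.02,0,0,0,-1, -0.74,-0.97,-0.02,0,0,0,-1, -0.74,-0.97,-0.02,0,0,0,-1, -0.74,-0.97,-0.02,0,0,0,-1, -0.74,-0.97,-0.02,0,0,0,-1, -0.74,-0.97,-0.02,0,0,0,-1, -0.74,-0.97,-0.02,0,0,0,-1]'
python3 - <<'E'
from h import *
o=get_obs();print(o['tool_pos'],o['tcp_rot'])
m=camera_model('wrist');im=capture('wrist');save(im,'w0.png')
for t,z in (('collar_grip',119),('eyelet',75)):
    print(t,[(d['score'],d['location'],onz('wrist',d['location'],z,m)) for d in pinpoint('wrist',t)[:2]])
E
```

```text
time: 2.65
tool_pos: [307.4, 240.3, 232.4]
tcp_rot: [3.141, 0.001, 3.1]
contact_force: [0.0, -0.2, -0.0]
grip_width: 92.0
finger_force: 0.0
time: 3.85
tool_pos: [559.0, -119.9, 239.3]
tcp_rot: [3.141, 0.0, 3.1]
contact_force: [0.5, 0.4, 0.9]
grip_width: 92.1
finger_force: 0.0
[ 558.98 -119.86  239.3 ] [3.14 0.   3.1 ]
collar_grip [(0.61, [321.0, 219.8], array([ 585.94, -120.2 ,  119.  ]))]
eyelet [(0.82, [238.5, 211.5], array([ 589.74, -213.82,   75.  ]))]
```

View pics/w0.png

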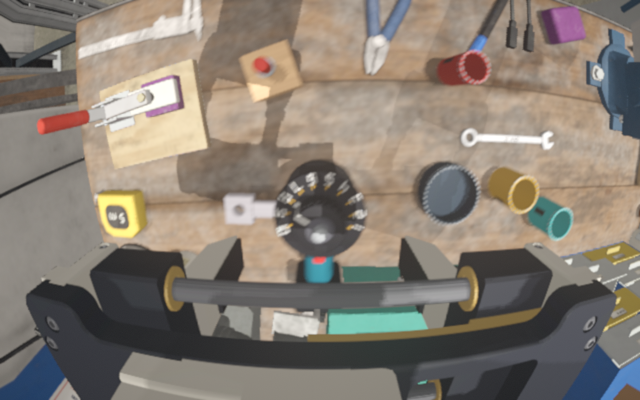

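```bash
python3 - <<'E'
from h import *
im=cv2.imread('pics/w0.png')[:,:,::-1]
c=im[145:270,220:385]; c=cv2.rotate(c,cv2.ROTATE_180); save(c,'w0c.png',None,4.6)
E
```

```text
(no output)
```

View pics/w0c.png

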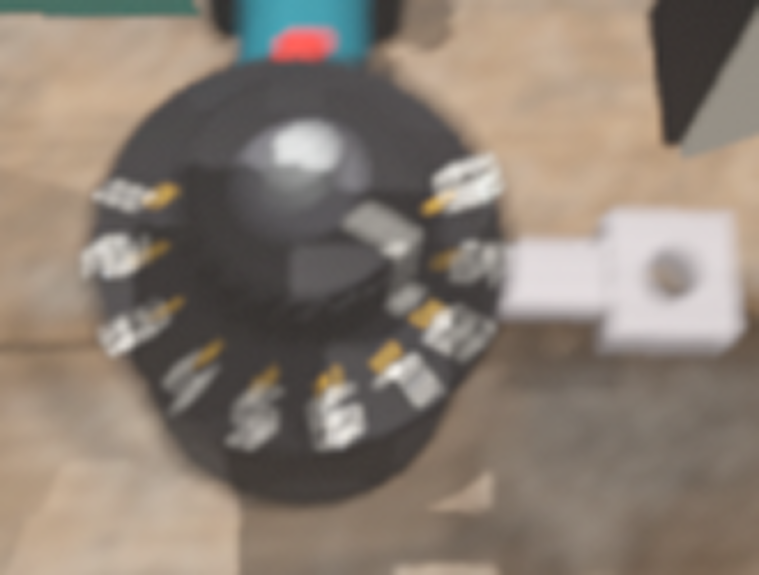

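```bash
cat >> h.py <<'E'
def ls(obs):
    """obs: list of (o,d)"""
    A=np.zeros((3,3));b=np.zeros(3)
    for o,d in obs:
        d=d/np.linalg.norm(d);M=np.eye(3)-np.outer(d,d);A+=M;b+=M@o
    p=np.linalg.solve(A,b); return p,[np.linalg.norm((np.eye(3)-np.outer(d,d)/(d@d))@(p-o)) for o,d in obs]
E
python3 - <<'E'
from h import *
w=camera_model('wrist')
print(get_obs()['joint_positions'])
print(ls([ray('top',[322.7,164.6]),ray('side',[355,175.9]),ray('wrist',[321,219.8])]))
print(ls([ray('top',[322.7,162]),ray('side',[356,175]),ray('wrist',[321,219.8])]))
print(ls([ray('top',[356.2,164.8]),ray('side',[383.2,202.7]),ray('wrist',[238.5,211.5])]))
# nose tip from crop (rot180): px
def un(p): return [220+165-p[0]/4.6,145+125-p[1]/4.6]
print(un([308,145]),un([672,272]))
for z in (140,147,155): print(z,onz('wrist',un([308,145]),z))
print('eyelet hole',onz('wrist',un([672,272]),75))
# ring far/near/left/right edges
for z in (90,98,106): print(z,[onz('wrist',un(p),z)[:2] for p in ([90,250],[508,250],[300,60])])
capture('side'); r=regions_of('side','collar_grip'); print(r[0]['score'],r[0]['location'])
E
```

```text
[-0.35  0.42  1.37  0.    1.35 -1.87]
(array([ 586.22, -118.76,  119.66]), [np.float64(4.138141909743546), np.float64(3.154706636805523), np.float64(2.016077179855976)])
(array([ 590.7 , -118.83,  118.46]), [np.float64(4.321738186100719), np.float64(4.0453117082183905), np.float64(5.136682358127483)])
(array([ 593.94, -215.45,   62.77]), [np.float64(5.024934568465266), np.float64(3.3892235315760137), np.float64(2.21632889686727)])
[318.04347826086956, 238.47826086956522] [238.91304347826085, 210.8695652173913]
140 [ 595.17 -123.59  140.  ]
147 [ 591.93 -123.38  147.  ]
155 [ 588.22 -123.15  155.  ]
eyelet hole [ 588.11 -213.22   75.  ]
90 [array([594.18, -73.47]), array([ 589.84, -170.06]), array([ 641.25, -124.24])]
98 [array([591.1 , -74.58]), array([ 586.88, -168.65]), array([ 636.95, -124.02])]
106 [array([588.03, -75.69]), array([ 583.92, -167.23]), array([ 632.64, -123.81])]
0.58 [355.6, 176.3]
```

```bash
python3 -m pendant '[0,0,0,0,0,-1,-1, 0,0,0,0,0,-1,-1, 0,0,0,0,0,-1,-1, 0,0,0,0,0,-1,-1, 0,0,0,0,0,-1,-1, 0,0,0,0,0,-1,-1, 0,0,0,0,0,-1,-1, 0,0,0,0,0,-1,-1, 0,0,0,0,0,-1,-1, 0,0,0,0,0,-1,-1, 0,0,0,0,0,-1,-1, 0,0,0,0,0,-1,-1]'
python3 -m pendant '[0,0,0,0,0,-1,-1, 0,0,0,0,0,-0.5,-1, 0,0,0,0,0,0,-1]'
python3 - <<'E'
from h import *
o=get_obs();print(o['tool_pos'],o['tcp_rot'],o['joint_positions'])
m=camera_model('wrist');im=capture('wrist');save(im,'w1.png')
for t,z in (('collar_grip',119),('eyelet',75)):
    print(t,[(d['score'],d['location'],onz('wrist',d['location'],z,m),ray('wrist',d['location'],m)) for d in pinpoint('wrist',t)[:2]])
go([587,-121,180])
E
```

```text
time: 5.3
tool_pos: [557.7, -116.9, 239.8]
tcp_rot: [3.142, 0.0, -2.341]
contact_force: [-0.5, -0.3, 0.1]
grip_width: 91.8
finger_force: 0.0
time: 5.6
tool_pos: [557.8, -117.1, 239.7]
tcp_rot: [3.142, 0.0, -2.239]
contact_force: [0.5, 0.6, -0.0]
grip_width: 91.9
finger_force: 0.0
[ 557.76 -117.11  239.71] [ 3.14  0.   -2.24] [-0.34  0.42  1.37  0.    1.35 -2.81]
collar_grip [(0.92, [292.6, 207.7], array([ 588.22, -122.18,  119.  ]), (array([ 506.78, -181.64,  397.37]), array([ 0.28,  0.2 , -0.94])))]
eyelet [(0.93, [246.7, 132.4], array([ 586.02, -207.86,   75.  ]), (array([ 506.78, -181.64,  397.37]), array([ 0.24, -0.08, -0.97])))]
shift [-0.51 -0.82  1.99] rows 2 each [-0.26 -0.41  0.99]
```

View pics/w1.png

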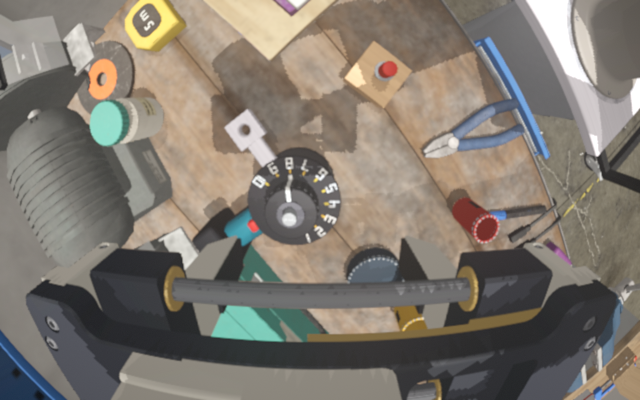

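```bash
python3 -m pendant '[-0.26,-0.41,1,0,0,0,-1, -0.26,-0.41,0.98,0,0,0,-1, 0,0,0,0,0,0,-1, 0,0,0,0,0,0,-1]'
python3 - <<'E'
from h import *
o=get_obs();print(o['tool_pos'],o['tcp_rot'])
m=camera_model('wrist');im=capture('wrist');save(im,'w2.png')
for t,z in (('collar_grip',119),('eyelet',75)):
    print(t,[(d['score'],d['location'],onz('wrist',d['location'],z,m)) for d in pinpoint('wrist',t)[:2]])
p=pinpoint('wrist','collar_grip')[0]['location']
print(ls([ray('wrist',p,m),ray('side',[355,175.9]),ray('top',[322.7,164.6])]))
for z in (109,114,119,124):
    for d in (0,):
        a=onz('wrist',p,z,m); print(z,a,'side',proj('side',a),'top',proj('top',a))
E
```

```text
time: 6.15
tool_pos: [586.9, -121.3, 179.9]
tcp_rot: [3.14, -0.0, -2.241]
contact_force: [-0.4, -0.2, 0.8]
grip_width: 92.0
finger_force: 0.0
[ 586.88 -121.27  179.9 ] [ 3.14 -0.   -2.24]
collar_grip [(0.8, [318.0, 214.0], array([ 587.9 , -123.36,  119.  ]))]
eyelet [(0.78, [257.9, 121.1], array([ 586.22, -208.17,   75.  ]))]
(array([ 588.1 , -119.19,  117.17]), [np.float64(3.534183297781709), np.float64(2.5560707326005114), np.float64(4.9684661807591874)])
109 [ 590.28 -120.51  109.  ] side [354.9  178.39] top [324.68 163.35]
114 [ 589.09 -121.93  114.  ] side [355.23 177.51] top [325.31 163.49]
119 [ 587.9  -123.36  119.  ] side [355.57 176.61] top [325.94 163.63]
124 [ 586.72 -124.79  124.  ] side [355.9  175.72] top [326.58 163.76]
```

View pics/w2.png

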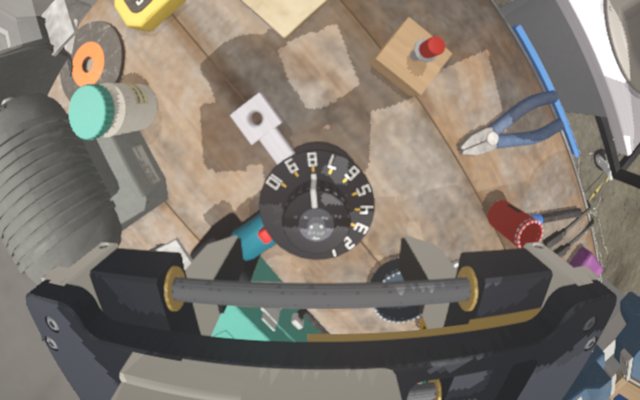

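```bash
python3 -m pendant '[0,0,1,0,0,0,-1, 0,0,0.9,0,0,0,-1, 0,0,0,0,0,0,-1, 0,0,0,0,0,0,-1]'
python3 - <<'E'
from h import *
o=get_obs();print(o['tool_pos'],o['contact_force'])
m=camera_model('wrist');im=capture('wrist');save(im,'w3.png',(170,70,470,290),2.6)
for t,z in (('collar_grip',114),('eyelet',75)):
    print(t,[(d['score'],d['location'],onz('wrist',d['location'],z,m)) for d in pinpoint('wrist',t)[:2]])
P=np.array(m['pose']);print(P[:3,3])
for z in (85,90,95,100):
    c=np.array([587.5,-121.5,z]); print(z,[proj('wrist',c+50*np.array([np.cos(a),np.sin(a),0]),m) for a in np.arange(4)*np.pi/2-2.24])
E
```

```text
time: 6.75
tool_pos: [587.6, -121.7, 124.1]
tcp_rot: [-3.141, 0.0, -2.241]
contact_force: [0.0, 0.0, 0.5]
grip_width: 91.6
finger_force: 0.0
[ 587.56 -121.67  124.12] [0.03 0.01 0.5 ]
collar_grip [(0.95, [315.9, 246.5], array([ 590.59, -122.71,  114.  ]))]
eyelet [(0.85, [239.0, 122.1], array([ 586.79, -211.94,   75.  ])), (0.31, [525.5, 229.2], array([456.57,  -4.45,  75.  ]))]
[ 536.32 -186.02  281.73]
85 [array([321.09, 154.19]), array([249.78, 226.08]), array([321.23, 287.12]), array([392.59, 225.96])]
90 [array([321.09, 155.49]), array([248.24, 228.87]), array([321.23, 290.83]), array([394.13, 228.75])]
95 [array([321.09, 156.85]), array([246.64, 231.78]), array([321.23, 294.68]), array([395.73, 231.66])]
100 [array([321.08, 158.28]), array([244.97, 234.83]), array([321.23, 298.66]), array([397.39, 234.7 ])]
```

View pics/w3.png

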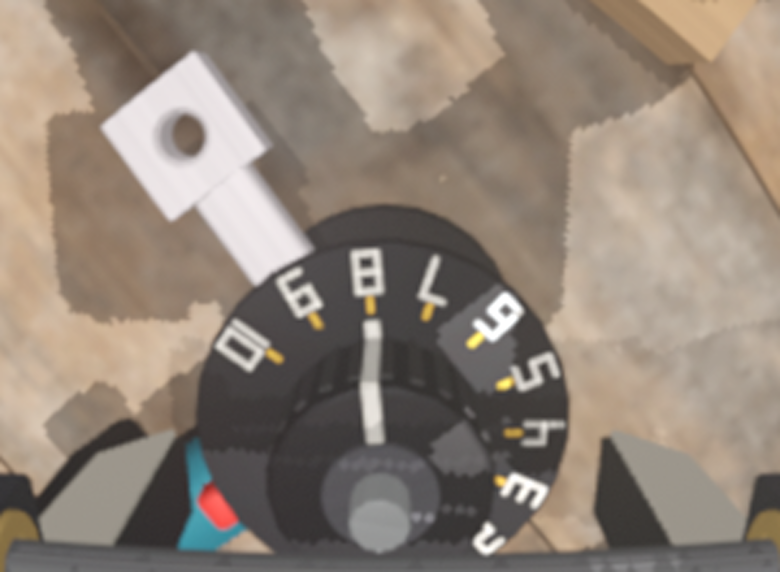

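```bash
python3 - <<'E'
from h import *
from scipy.optimize import least_squares
m=camera_model('wrist'); a=np.linspace(0,2*np.pi,400)
def f(v,full=False):
    p=np.array([proj('wrist',[v[0]+50*np.cos(t),v[1]+50*np.sin(t),v[2]],m) for t in a])
    return [p[:,0].min()-245.8,p[:,0].max()-388.5,p[:,1].min()-162.0]
s=least_squares(f,[587,-121,90],diff_step=1e-4); print(s.x,s.fun)
# nose tip centre crop (380,525), eyelet hole top centre crop(181,133)
for q,z in (((380,525),s.x[2]+48.5),((181,134),75)): print(onz('wrist',[170+q[0]/2.6,70+q[1]/2.6],z,m))
print('collar front top edge? line end', proj('wrist',s.x+[0,0,34],m))
E=np.array
# eyelet block: edge corners crop
c=[(197,50),(270,148),(172,220),(101,127)]
q=[onz('wrist',[170+x/2.6,70+y/2.6],75,m)[:2] for x,y in c]; print(q,np.mean(q,0),[np.linalg.norm(q[i]-q[i-1]) for i in range(4)])
go([s.x[0],s.x[1],s.x[2]+5])
E
```

```text
[ 593.7  -119.71   86.83] [ 0.  0. -0.]
[ 594.45 -118.26  135.33]
[ 587.31 -212.31   75.  ]
collar front top edge? line end [316.04 256.97]
[array([ 569.83, -226.42]), array([ 571.55, -194.1 ]), array([ 604.38, -196.59]), array([ 602.99, -228.63])] [ 587.19 -211.44] [np.float64(33.23626027832958), np.float64(32.36276944661741), np.float64(32.924316489108094), np.float64(32.07419157341035)]
shift [-0.17 -0.09  1.11] rows 2 each [-0.08 -0.05  0.55]
```

```bash
python3 -m pendant '[-0.17,-0.09,0,0,0,0,-1, 0,0,0.5,0,0,0,-1, 0,0,0.45,0,0,0,-1, 0,0,0,0,0,0,0, 0,0,0,0,0,0,0.6, 0,0,0,0,0,0,0.6, 0,0,0,0,0,0,0.6, 0,0,0,0,0,0,0.6, 0,0,0,0,0,0,0.6]'
```

```text
time: 7.8
tool_pos: [592.8, -119.3, 94.8]
tcp_rot: [-3.141, 0.0, -2.241]
contact_force: [0.2, -1.1, 1.9]
grip_width: 51.4
finger_force: 30.0
```

```bash
python3 -m pendant '[0,0,0,0,0,1,0.6, 0,0,0,0,0,1,0.6, 0,0,0,0,0,1,0.6, 0,0,0,0,0,1,0.6, 0,0,0,0,0,1,0.6, 0,0,0,0,0,1,0.6, 0,0,0,0,0,1,0.6, 0,0,0,0,0,1,0.6, 0,0,0,0,0,1,0.6, 0,0,0,0,0,1,0.6, 0,0,0,0,0,1,0.6, 0,0,0,0,0,1,0.6]'
python3 -m pendant '[0,0,0,0,0,1,0.6, 0,0,0,0,0,1,0.6, 0,0,0,0,0,1,0.6, 0,0,0,0,0,1,0.6, 0,0,0,0,0,1,0.6, 0,0,0,0,0,1,0.6, 0,0,0,0,0,1,0.6, 0,0,0,0,0,1,0.6, 0,0,0,0,0,1,0.6, 0,0,0,0,0,1,0.6, 0,0,0,0,0,1,0.6, 0,0,0,0,0,1,0.6]'
python3 -m pendant '[0,0,0,0,0,1,0.6, 0,0,0,0,0,1,0.6, 0,0,0,0,0,1,0.6, 0,0,0,0,0,1,0.6, 0,0,0,0,0,1,0.6, 0,0,0,0,0,1,0.6, 0,0,0,0,0,0,0.6, 0,0,0,0,0,0,-1, 0,0,0,0,0,0,-1, 0,0,0,0,0,0,-1]'
```

```text
time: 9.0
tool_pos: [593.2, -120.2, 94.8]
tcp_rot: [-3.14, 0.002, -3.082]
contact_force: [1.2, -2.9, -0.5]
grip_width: 51.5
finger_force: 30.0
time: 10.2
tool_pos: [592.9, -121.2, 94.8]
tcp_rot: [-3.14, 0.003, 2.364]
contact_force: [-0.1, -5.9, -0.0]
grip_width: 51.4
finger_force: 30.0
time: 11.2
tool_pos: [592.6, -118.9, 94.4]
tcp_rot: [3.141, -0.0, 1.948]
contact_force: [-0.0, 0.5, 0.1]
grip_width: 70.7
finger_force: 0.0
```

```bash
python3 -m pendant '[0,0,0,0,0,0,-1, 0,0,-0.5,0,0,0,-1, 0,0,-1,0,0,0,-1, 0,0,-1,0,0,0,-1, 0,0,-1,0,0,0,-1, 0,0,-1,0,0,0,-1, 0,0,0,0,0,0,-1]'
python3 - <<'E'
from h import *
o=get_obs();print(o['tool_pos'],o['joint_positions'])
m=camera_model('wrist');im=capture('wrist');save(im,'w4.png')
for t,z in (('depth_rod',12),('rod_block',0),('eyelet',75)):
    print(t,[(d['score'],d['location'],onz('wrist',d['location'],z,m)) for d in pinpoint('wrist',t)[:2]])
E
```

```text
time: 11.9
tool_pos: [594.5, -119.5, 234.3]
tcp_rot: [3.135, 0.005, 1.948]
contact_force: [0.3, -0.1, 1.0]
grip_width: 92.1
finger_force: 0.0
[ 594.52 -119.52  234.26] [-0.32  0.48  1.28  0.    1.37 -0.7 ]
depth_rod [(0.63, [191.3, 161.6], array([ 433.47, -168.75,   12.  ]))]
rod_block [(0.72, [193.6, 156.8], array([ 430.82, -165.22,    0.  ]))]
eyelet [(0.96, [285.9, 251.8], array([ 589.22, -209.98,   75.  ]))]
```

View pics/w4.png

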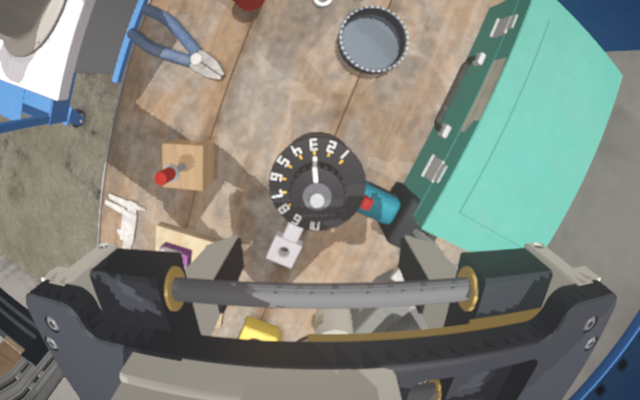

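```bash
python3 - <<'E'
from h import *
go([433,-167,190],np.pi/2)
E
```

```text
turn units [-0.03 -0.02  5.4 ]
shift [-1.6  -5.3   1.27] rows 6 each [-0.27 -0.88  0.21]
```

```bash
python3 -m pendant '[0,0,0,0,0,0.9,-1, 0,0,0,0,0,0.9,-1, 0,0,0,0,0,0.9,-1, 0,0,0,0,0,0.9,-1, 0,0,0,0,0,0.9,-1, 0,0,0,0,0,0.9,-1, -0.27,-0.88,0,0,0,0,-1, -0.27,-0.88,0,0,0,0,-1, -0.27,-0.88,0,0,0,0,-1, -0.27,-0.88,0.2,0,0,0,-1, -0.27,-0.88,0.5,0,0,0,-1, -0.27,-0.88,0.5,0,0,0,-1]'
python3 -m pendant '[0,0,0,0,0,0,-1, 0,0,0,0,0,0,-1]'
cat > rod.py <<'E'
from h import *
import sys
o=get_obs();print(o['tool_pos'],o['tcp_rot'])
m=camera_model('wrist');im=capture('wrist');save(im,sys.argv[1])
for t,z in (('depth_rod',12),('rod_block',0),('eyelet',75)):
    print(t,[(d['score'],d['location'],onz('wrist',d['location'],z,m)) for d in pinpoint('wrist',t)[:2]])
# red knob mask
hsv=cv2.cvtColor(im,cv2.COLOR_RGB2HSV); k=((hsv[...,0]<8)|(hsv[...,0]>172))&(hsv[...,1]>150)&(hsv[...,2]>70)
n,l,s,c=cv2.connectedComponentsWithStats(k.astype(np.uint8))
for i in range(1,n):
    if s[i,4]>60: print('red',s[i],c[i],'at z88',onz('wrist',c[i],88,m))
E
python3 rod.py w5.png
```

```text
time: 13.3
tool_pos: [432.5, -167.6, 191.9]
tcp_rot: [-3.14, -0.001, 1.571]
contact_force: [0.5, 0.2, 0.4]
grip_width: 91.8
finger_force: 0.0
time: 13.5
tool_pos: [433.8, -167.8, 192.7]
tcp_rot: [-3.14, -0.001, 1.57]
contact_force: [0.1, 0.5, 0.1]
grip_width: 92.4
finger_force: 0.0
[ 433.8  -167.75  192.73] [-3.14 -0.    1.57]
depth_rod [(0.85, [320.7, 178.7], array([ 434.3 , -167.56,   12.  ])), (0.32, [321.0, 177.4], array([ 434.64, -166.06,   12.  ]))]
rod_block [(0.8, [318.6, 175.6], array([ 431.86, -166.78,    0.  ]))]
eyelet [(0.64, [468.4, 235.2], array([ 590.54, -211.96,   75.  ]))]
red [311 192  17  22 286] [319.01 202.91] at z88 [ 432.78 -171.17   88.  ]
```

View pics/w5.png

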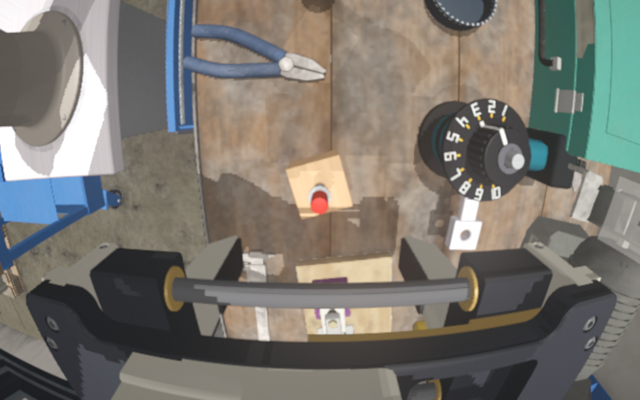

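```bash
python3 -m pendant '[-0.06,0,1,0,0,0,-1, 0,0,1,0,0,0,-1, 0,0,1,0,0,0,-1, 0,0,0.5,0,0,0,-1, 0,0,0.32,0,0,0,-1, 0,0,0,0,0,0,0.5, 0,0,0,0,0,0,0.5, 0,0,0,0,0,0,0.5, 0,0,0,0,0,0,1, 0,0,0,0,0,0,1, 0,0,0,0,0,0,1, 0,0,0,0,0,0,1]'
```

```text
time: 14.9
tool_pos: [434.2, -169.6, 78.9]
tcp_rot: [3.141, 0.0, 1.571]
contact_force: [-0.7, -0.1, -0.3]
grip_width: 40.5
finger_force: 0.0
```

```bash
python3 -m pendant '[0,0,0,0,0,0,1, 0,0,0,0,0,0,1, 0,0,0,0,0,0,1, 0,0,0,0,0,0,1, 0,0,0,0,0,0,1]'
python3 -m pendant '[0,0,-0.5,0,0,0,1, 0,0,-0.8,0,0,0,1, 0,0,-0.8,0,0,0,1, 0,0,-0.8,0,0,0,1, 0,0,-0.4,0,0,0,1, 0,0,0,0,0,0,1]'
python3 - <<'E'
from h import *
go([588,-212,178])
E
```

```text
time: 15.4
tool_pos: [434.0, -169.6, 78.8]
tcp_rot: [-3.141, -0.0, 1.571]
contact_force: [-0.5, 0.1, 0.6]
grip_width: 15.2
finger_force: 29.9
time: 16.0
tool_pos: [435.1, -170.1, 179.4]
tcp_rot: [3.138, 0.002, 1.571]
contact_force: [0.5, 0.0, -0.1]
grip_width: 15.2
finger_force: 29.9
shift [-1.4   5.1   0.07] rows 6 each [-0.23  0.85  0.01]
```

```bash
python3 -m pendant '[-0.23,0.85,0,0,0,0,1, -0.23,0.85,0,0,0,0,1, -0.23,0.85,0,0,0,0,1, -0.23,0.85,0,0,0,0,1, -0.23,0.85,0,0,0,0,1, -0.23,0.85,0,0,0,0,1, 0,0,0,0,0,0,1, 0,0,0,0,0,0,1]'
python3 - <<'E'
from h import *
o=get_obs();print(o['tool_pos'],o['tcp_rot'])
m=camera_model('wrist');im=capture('wrist');save(im,'w6.png',(240,130,400,260),4.6)
for t,z in (('depth_rod',113),('eyelet',75)):
    print(t,[(d['score'],d['location'],onz('wrist',d['location'],z,m)) for d in pinpoint('wrist',t)[:2]])
print(proj('wrist',[o['tool_pos'][0],o['tool_pos'][1],113.5],m),proj('wrist',[587.5,-212,75],m))
E
```

```text
time: 16.8
tool_pos: [586.6, -210.7, 175.9]
tcp_rot: [-3.139, -0.001, 1.571]
contact_force: [0.2, -0.5, -1.0]
grip_width: 15.2
finger_force: 29.9
[ 586.57 -210.66  175.95] [-3.14 -0.    1.57]
depth_rod [(0.86, [318.3, 215.9], array([ 585.12, -210.7 ,  113.  ])), (0.33, [146.4, 290.4], array([ 417.27, -290.44,  113.  ]))]
eyelet [(0.75, [320.8, 206.8], array([ 586.98, -216.41,   75.  ]))]
[320.19 216.08] [321.39 202.05]
```

View pics/w6.png

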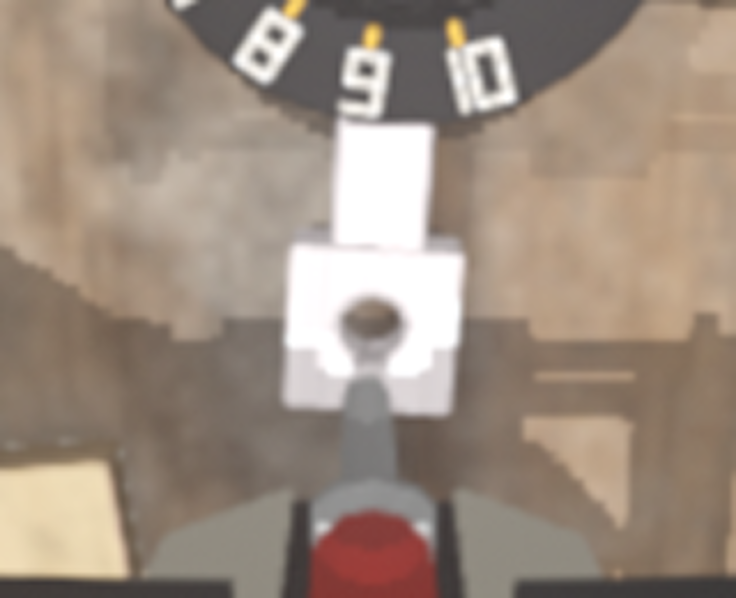

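```bash
python3 - <<'E'
from h import *
m=camera_model('wrist')
for p in ([321.1,199.6],[320.7,201.7]): print(onz('wrist',p,75,m))
for z in (108,111,113): print(onz('wrist',[320.2,214.8],z,m))
E
```

```text
[ 587.1 -210.3   75. ]
[ 586.74 -212.25   75.  ]
[ 586.35 -212.28  108.  ]
[ 586.35 -211.16  111.  ]
[ 586.36 -210.42  113.  ]
```

```bash
python3 -m pendant '[-0.02,0.02,0.6,0,0,0,1, 0,0,0.6,0,0,0,1, 0,0,0.3,0,0,0,1, 0,0,0.3,0,0,0,1, 0,0,0,0,0,0,1, 0,0,0,0,0,0,1]'
```

```text
time: 17.55
tool_pos: [588.0, -211.7, 124.3]
tcp_rot: [3.141, 0.0, 1.571]
contact_force: [1.0, -0.4, -0.5]
grip_width: 15.3
finger_force: 29.9
```

```bash
python3 -m pendant '[0,0,0.6,0,0,0,1, 0,0,0.5,0,0,0,1, 0,0,0.2,0,0,0,1, 0,0,0.07,0,0,0,1, 0,0,0.03,0,0,0,1, 0,0,0,0,0,0,1, 0,0,0,0,0,0,1]'
```

```text
time: 18.25
tool_pos: [588.2, -211.8, 82.5]
tcp_rot: [3.14, 0.0, 1.571]
contact_force: [-0.1, 0.5, -0.4]
grip_width: 15.4
finger_force: 29.9
```

```bash
python3 -m pendant '[0,0,0.03,0,0,0,1, 0,0,0.03,0,0,0,1, 0,0,0,0,0,0,1]'
python3 -m pendant '[0,0,0.02,0,0,0,1, 0,0,0.02,0,0,0,1, 0,0,0,0,0,0,1]'
```

```text
time: 18.55
tool_pos: [588.2, -211.8, 81.8]
tcp_rot: [3.14, 0.001, 1.571]
contact_force: [-2.1, 1.2, 8.7]
grip_width: 15.2
finger_force: 30.0
time: 18.85
tool_pos: [588.2, -211.8, 81.7]
tcp_rot: [3.139, 0.001, 1.571]
contact_force: [-5.8, 2.3, 15.5]
grip_width: 15.3
finger_force: 30.0
```

```bash
python3 -m pendant '[0,0,-0.03,0,0,0,0.4, 0,0,0,0,0,0,0, 0,0,0,0,0,0,0, 0,0,0,0,0,0,0, 0,0,0,0,0,0,0, 0,0,-0.5,0,0,0,0, 0,0,-1,0,0,0,0, 0,0,-1,0,0,0,-1, 0,0,-1,0,0,0,-1, 0,0,0,0,0,0,-1, 0,0,0,0,0,0,-1]'
python3 - <<'E'
from h import *
o=get_obs();print(o['tool_pos'],o['tcp_rot'],o['joint_positions'])
m=camera_model('wrist');im=capture('wrist');save(im,'w7.png',(240,130,400,260),4.6)
for t,z in (('depth_rod',15),):
    print(t,[(d['score'],d['location'],onz('wrist',d['location'],z,m)) for d in pinpoint('wrist',t)[:2]])
im=capture('top'); S={}
def sw(c):
    print(c)
    for d in regions_of(c,'saw_52'):
        k=d['pixels']; print(round(d['score'],2),np.round(d['location']),k.sum(),np.median(im[k],0),onz(c,d['location'],30)[:2])
sw('top'); im=capture('side'); sw('side')
E
```

```text
time: 19.95
tool_pos: [587.9, -211.6, 184.9]
tcp_rot: [3.141, 0.0, 1.571]
contact_force: [-0.2, 0.4, -0.9]
grip_width: 73.6
finger_force: 0.0
[ 587.87 -211.62  184.95] [3.14 0.   1.57] [-0.47  0.56  1.29  0.    1.29 -0.47]
depth_rod [(0.73, [322.2, 183.7], array([ 590.32, -214.67,   15.  ]))]
top
0.93 [198. 152.] 399 [ 56. 129. 125.] [638.27 236.7 ]
0.77 [232. 184.] 314 [184. 148.  59.] [544.68 141.01]
0.59 [260. 166.] 702 [ 99. 109. 120.] [597.45  61.56]
0.58 [260. 223.] 177 [139.  56.  52.] [434.93  60.67]
side
0.8 [279. 170.] 324 [141. 103.   0.] [553.18 143.26]
0.75 [274. 148.] 278 [ 11. 115. 110.] [636.48 234.99]
0.71 [271. 199.] 338 [113.  22.  19.] [437.38  76.39]
0.66 [306. 179.] 536 [43.  53.  59.5] [573.96  48.79]
0.29 [383. 199.] 80 [146.  74.  66.] [ 640.11 -197.14]
```

View pics/w7.png

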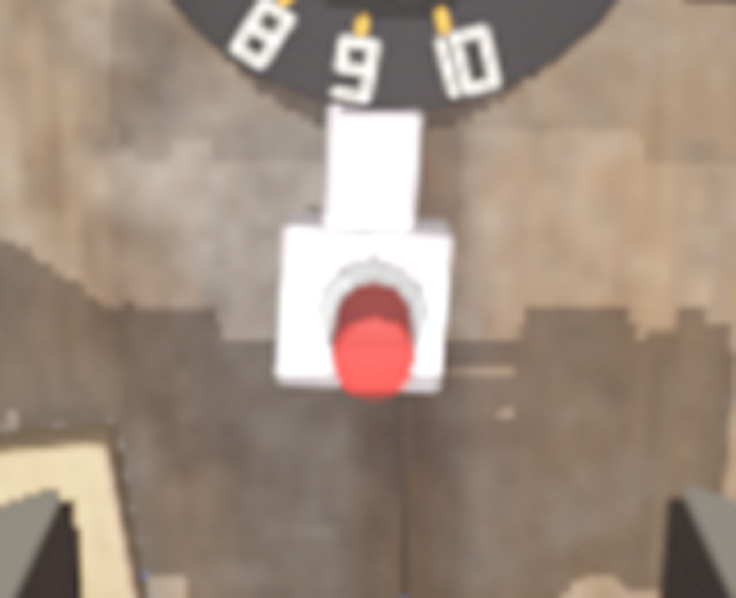

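```bash
python3 - <<'E'
from h import *
go([552,142,190])
E
```

```text
shift [11.78 -1.18 -0.2 ] rows 12 each [ 0.98 -0.1  -0.02]
```

```bash
python3 -m pendant '[0.98,-0.1,-0.02,0,0,0,-1, 0.98,-0.1,-0.02,0,0,0,-1, 0.98,-0.1,-0.02,0,0,0,-1, 0.98,-0.1,-0.02,0,0,0,-1, 0.98,-0.1,-0.02,0,0,0,-1, 0.98,-0.1,-0.02,0,0,0,-1, 0.98,-0.1,-0.02,0,0,0,-1, 0.98,-0.1,-0.02,0,0,0,-1, 0.98,-0.1,-0.02,0,0,0,-1, 0.98,-0.1,-0.02,0,0,0,-1, 0.98,-0.1,-0.02,0,0,0,-1, 0.98,-0.1,-0.02,0,0,0,-1]'
python3 -m pendant '[0,0,0,0,0,0,-1, 0,0,0,0,0,0,-1]'
cat > saws.py <<'E'
from h import *
import sys
o=get_obs();print(o['tool_pos'],o['tcp_rot'])
m=camera_model('wrist');im=capture('wrist');save(im,sys.argv[1])
P=pinpoint('wrist','saw_52')
for d in regions_of('wrist','saw_52'):
    k=d['pixels'];c=np.median(im[k],0); q=min(P,key=lambda p:np.hypot(*(np.array(p['location'])-d['location'])))
    print(round(d['score'],2),np.round(d['location']),k.sum(),c,'origin px',q['location'],onz('wrist',q['location'],0,m)[:2])
E
python3 saws.py w8.png
```

```text
time: 21.45
tool_pos: [551.3, 142.3, 191.5]
tcp_rot: [-3.141, 0.0, 1.571]
contact_force: [0.6, 0.2, -0.7]
grip_width: 91.4
finger_force: 0.0
time: 21.65
tool_pos: [551.5, 141.5, 191.5]
tcp_rot: [-3.141, 0.0, 1.572]
contact_force: [-1.1, 0.4, -0.8]
grip_width: 91.9
finger_force: 0.0
[551.51 141.47 191.48] [-3.14  0.    1.57]
0.96 [408.  94.] 2642 [ 90. 161. 156.] origin px [395.2, 93.1] [635.91 239.35]
0.8 [318. 188.] 2522 [204. 171. 101.] origin px [316.0, 176.5] [546.64 141.38]
0.77 [356. 252.] 3883 [75. 77. 82.] origin px [352.6, 246.6] [592.34  51.26]
0.58 [220. 234.] 354 [143.  58.  53.] origin px [229.4, 238.5] [435.46  61.  ]
```

View pics/w8.png

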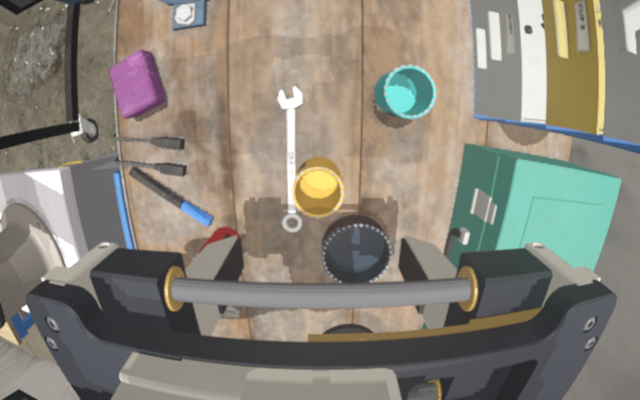

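```bash
cat > fit.py <<'E'
from h import *
from scipy.optimize import least_squares
SP={'saw_82':(82,32),'saw_52':(52,60),'saw_39':(39,74)}
def sil(x,y,z0,R_,h,m):
    a=np.linspace(0,2*np.pi,72)
    p=np.array([proj('wrist',[x+R_*np.cos(t),y+R_*np.sin(t),z],m) for t in a for z in (z0,z0+h)])
    return np.array([p[:,0].min(),p[:,0].max(),p[:,1].min(),p[:,1].max()])
def fit(k,name,m,z0=0,x0=(550,100)):
    ys,xs=np.nonzero(k); e=np.array([xs.min(),xs.max()+1,ys.min(),ys.max()+1])
    D,h=SP[name]; s=least_squares(lambda v:sil(v[0],v[1],z0,D/2,h,m)-e,x0,diff_step=1e-3)
    return s.x,s.fun
def look(near,name,z0=0):
    m=camera_model('wrist');im=capture('wrist')
    r=regions_of('wrist','saw_52'); d=min(r,key=lambda d:np.hypot(*(onz('wrist',d['location'],25,m)[:2]-near)))
    return fit(d['pixels'],name,m,z0,near)
E
python3 - <<'E'
from fit import *
print(look((547,141),'saw_52')); print(look((592,51),'saw_82'))
go([547,141,36])
E
```

```text
(array([549.3 , 139.62]), array([-1.17,  1.17, -0.25,  0.29]))
(array([593.79,  55.04]), array([ 0.02,  0.02, -1.88,  2.16]))
shift [ 0.02 -0.16  5.2 ] rows 6 each [ 0.   -0.03  0.87]
```

```bash
python3 -m pendant '[-0.04,-0.08,1,0,0,0,-1, 0,0,1,0,0,0,-1, 0,0,1,0,0,0,-1, 0,0,1,0,0,0,-1, 0,0,0.7,0,0,0,-1, 0,0,0.45,0,0,0,-1, 0,0,0,0,0,0,0.3, 0,0,0,0,0,0,0.3, 0,0,0,0,0,0,0.3, 0,0,0,0,0,0,0.3, 0,0,0,0,0,0,0.3, 0,0,0,0,0,0,0.3]'
```

```text
time: 23.2
tool_pos: [549.6, 140.1, 38.1]
tcp_rot: [3.141, -0.0, 1.571]
contact_force: [-0.4, -0.2, 3.6]
grip_width: 52.2
finger_force: 30.0
```

```bash
python3 -m pendant '[0,0,-0.6,0,0,-0.5,0.3, 0,0,-1,0,0,-1,0.3, 0,0,-1,0,0,-1,0.3, 0,0,-0.5,0,0,-1,0.3, 0,0,0,0,0,-1,0.3, 0,0,0,0,0,-1,0.3, 0,0,0,0,0,-1,0.3, 0,0,0,0,0,-1,0.3, 0,0,0,0,0,-1,0.3, 0,0,0,0,0,-1,0.3, 0,0,0,0,0,-1,0.3, 0,0,0,0,0,-1,0.3]'
python3 -m pendant '[0,0,0,0,0,-1,0.3, 0,0,0,0,0,-1,0.3, 0,0,0,0,0,-1,0.3, 0,0,0,0,0,-1,0.3, 0,0,0,0,0,-1,0.3, 0,0,0,0,0,-1,0.3, 0,0,0,0,0,-1,0.3, 0,0,0,0,0,-1,0.3, 0,0,0,0,0,-1,0.3, 0,0,0,0,0,-1,0.3, 0,0,0,0,0,0,0.3, 0,0,0,0,0,0,0.3]'
python3 - <<'E'
from fit import *
o=get_obs();print(look((593.,54.),'saw_82')); 
print('held',look(tuple(o['tool_pos'][:2]),'saw_52',o['tool_pos'][2]-38.1))
go([593.5,54,130])
E
```

```text
time: 24.4
tool_pos: [549.1, 140.0, 130.3]
tcp_rot: [-3.141, -0.0, 2.377]
contact_force: [0.3, -0.4, -1.2]
grip_width: 51.7
finger_force: 30.0
time: 25.6
tool_pos: [549.2, 140.0, 130.3]
tcp_rot: [3.142, -0.0, 3.07]
contact_force: [-1.2, -0.0, -1.4]
grip_width: 52.1
finger_force: 30.0
(array([577.41,  57.14]), array([ -1.91,   0.9 , -16.38,  18.89]))
held (array([550.72, 140.53]), array([-0.62,  0.62, -0.25,  0.39]))
shift [-1.67 -2.76  0.01] rows 3 each [-0.56 -0.92  0.  ]
```

```bash
python3 -m pendant '[-0.54,-0.92,0,0,0,0,0.3, -0.54,-0.92,0,0,0,0,0.3, -0.54,-0.9,0,0,0,0,0.3, 0,0,0.9,0,0,0,0.3, 0,0,0.7,0,0,0,0.3, 0,0,0,0,0,0,0.3, 0,0,0,0,0,0,0.3]'
python3 - <<'E'
from h import *
o=get_obs();print(o['tool_pos'])
m=camera_model('wrist');im=capture('wrist');save(im,'w9.png',(220,120,420,290),4)
go([592.5,54.5,46])
E
```

```text
time: 26.5
tool_pos: [592.1, 54.7, 82.6]
tcp_rot: [3.141, -0.0, 3.072]
contact_force: [-0.7, -0.2, -2.0]
grip_width: 51.8
finger_force: 30.0
[592.14  54.7   82.63]
shift [ 0.01 -0.01  1.25] rows 2 each [ 0.   -0.    0.62]
```

View pics/w9.png

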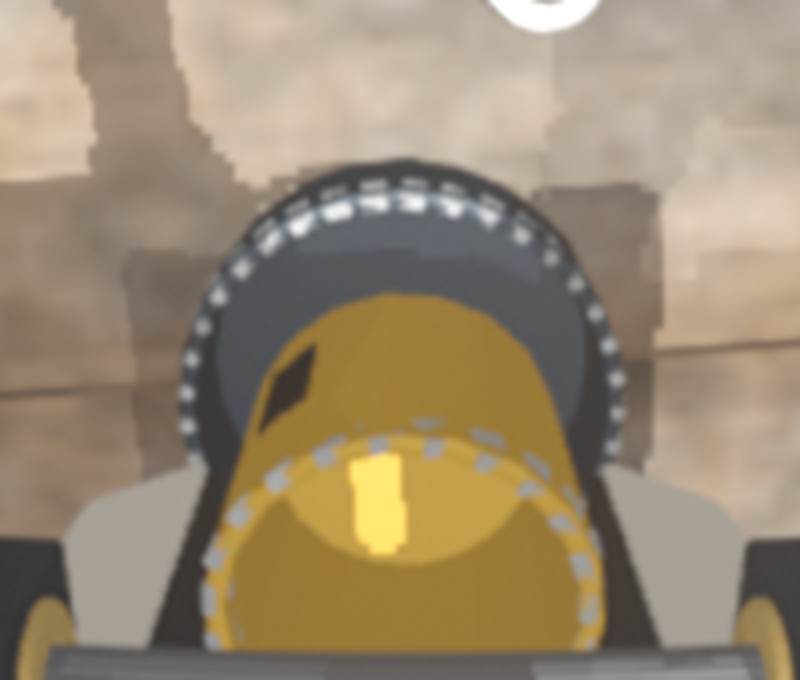

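```bash
python3 - <<'E'
from h import *
m=camera_model('wrist')
for x in (549,551.5,554): print(x,proj('wrist',[x,54.5,32],m),proj('wrist',[x,54.5,0],m),'yellow bottom front',proj('wrist',[592.1-26,54.7,44.5],m))
E
python3 -m pendant '[0,0,0.6,0,0,0,0.3, 0,0,0.4,0,0,0,0.3, 0,0,0.2,0,0,0,0.3, 0,0,0.05,0,0,0,0.3, 0,0,0,0,0,0,0.3, 0,0,0,0,0,0,0.3]'
```

```text
549 [315.1  160.57] [315.8 153.1] yellow bottom front [317.01 189.49]
551.5 [315.37 164.14] [316.03 156.22] yellow bottom front [317.01 189.49]
554 [315.64 167.68] [316.27 159.32] yellow bottom front [317.01 189.49]
time: 27.15
tool_pos: [592.5, 54.7, 45.6]
tcp_rot: [3.141, 0.001, 3.072]
contact_force: [-0.4, 0.3, -1.7]
grip_width: 51.6
finger_force: 30.0
```

```bash
python3 -m pendant '[0,0,0.06,0,0,0,0.3, 0,0,0.04,0,0,0,0.3, 0,0,0,0,0,0,0.3, 0,0,0,0,0,0,0.3]'
```

```text
time: 27.55
tool_pos: [592.3, 54.6, 42.1]
tcp_rot: [3.142, 0.001, 3.072]
contact_force: [1.4, 0.2, 0.6]
grip_width: 51.6
finger_force: 30.0
```

```bash
python3 -m pendant '[0,0,0.01,0,0,0,0.3, 0,0,0,0,0,0,-0.4, 0,0,0,0,0,0,-0.4, 0,0,0,0,0,0,-0.4, 0,0,0,0,0,0,-0.4, 0,0,-0.7,0,0,0,-0.4, 0,0,-1,0,0,0,-1, 0,0,-1,0,0,0,-1, 0,0,-1,0,0,0,-1, 0,0,-1,0,0,0,-1, 0,0,0,0,0,0,-1, 0,0,0,0,0,0,-1]'
python3 - <<'E'
from fit import *
o=get_obs(); print('yellow',look((592.5,54.5),'saw_52',4))
go([430,61,190])
E
```

```text
time: 28.75
tool_pos: [592.2, 54.6, 182.9]
tcp_rot: [3.141, 0.001, 3.072]
contact_force: [-0.1, 0.0, -0.6]
grip_width: 92.1
finger_force: 0.0
yellow (array([594.7 ,  55.24]), array([-0.76,  0.76, -0.74,  0.73]))
shift [ 5.38 -0.16 -0.28] rows 6 each [ 0.9  -0.03 -0.05]
```

```bash
python3 -m pendant '[0.9,-0.03,-0.05,0,0,0,-1, 0.9,-0.03,-0.05,0,0,0,-1, 0.9,-0.03,-0.05,0,0,0,-1, 0.9,-0.03,-0.05,0,0,0,-1, 0.9,-0.03,-0.05,0,0,0,-1, 0.88,-0.03,-0.05,0,0,0,-1, 0,0,0,0,0,0,-1, 0,0,0,0,0,0,-1]'
python3 - <<'E'
from fit import *
o=get_obs(); x,r=look((436,62),'saw_39'); print('red',x,r)
go([x[0]-1.2,x[1]-.5,60])
E
```

```text
time: 29.65
tool_pos: [430.5, 60.5, 191.1]
tcp_rot: [3.142, -0.001, 3.072]
contact_force: [0.4, -0.1, -0.3]
grip_width: 92.0
finger_force: 0.0
red [568.64  55.51] [ 13.96 -14.01  -3.21   2.2 ]
shift [-4.54  0.14  4.37] rows 5 each [-0.91  0.03  0.87]
```

```bash
python3 - <<'E'
from fit import *
m=camera_model('wrist'); im=capture('wrist'); np.save('im.npy',im)
for d in regions_of('wrist','saw_39'): k=d['pixels'];ys,xs=np.nonzero(k);print(d['score'],d['location'],k.sum(),np.median(im[k],0),xs.min(),xs.max(),ys.min(),ys.max())
hsv=cv2.cvtColor(im,cv2.COLOR_RGB2HSV); k=((hsv[...,0]<8)|(hsv[...,0]>172))&(hsv[...,1]>130)&(hsv[...,2]>40)
n,l,s,c=cv2.connectedComponentsWithStats(cv2.morphologyEx(k.astype(np.uint8),cv2.MORPH_CLOSE,np.ones((7,7))))
for i in range(1,n):
    if s[i,4]>300: print('red',s[i],c[i],fit(l==i,'saw_39',m,0,(436.,62.)))
E
```

```text
0.9 [319.6, 191.1] 1774 [135.  61.  56.] 298 340 160 213
0.67 [327.7, 278.9] 614 [69. 67. 67.] 294 355 270 322
0.58 [322.9, 318.6] 1089 [152. 121.  56.] 303 347 308 334
red [ 299  160   40   53 1530] [319.28 185.82] (array([431.36,  59.31]), array([-1.01,  1.01, -0.89,  0.82]))
```

```bash
python3 -m pendant '[0,-0.04,1,0,0,0,-1, 0,0,1,0,0,0,-1, 0,0,1,0,0,0,-1, 0,0,0.8,0,0,0,-1, 0,0,0.55,0,0,0,-1, 0,0,0,0,0,0,0.5, 0,0,0,0,0,0,0.5, 0,0,0,0,0,0,0.5, 0,0,0,0,0,0,0.5, 0,0,0,0,0,0,0.5, 0,0,0,0,0,0,0.5, 0,0,0,0,0,0,0.5]'
```

```text
time: 31.05
tool_pos: [430.7, 59.3, 61.4]
tcp_rot: [3.141, 0.001, 3.072]
contact_force: [0.5, -0.2, 0.6]
grip_width: 40.3
finger_force: 0.2
```

```bash
python3 -m pendant '[0,0,0,0,0,0,0.5, 0,0,0,0,0,0,0.5, 0,0,0,0,0,0,0.5]'
python3 -m pendant '[0,0,-0.4,0,0,0,0.5, 0,0,-0.8,0,0,0,0.5, 0,0,-1,0,0,0,0.5, 0,0,-1,0,0,0,0.5, 0,0,0,0,0,0,0.5, 0,0,0,0,0,0,0.5]'
python3 - <<'E'
from fit import *
o=get_obs(); x,r=look(tuple(o['tool_pos'][:2]),'saw_39',o['tool_pos'][2]-61.4); print('red',x,r)
m=camera_model('wrist'); im=capture('wrist')
hsv=cv2.cvtColor(im,cv2.COLOR_RGB2HSV); k=((hsv[...,0]<8)|(hsv[...,0]>172))&(hsv[...,1]>130)&(hsv[...,2]>40)
n,l,s,c=cv2.connectedComponentsWithStats(cv2.morphologyEx(k.astype(np.uint8),cv2.MORPH_CLOSE,np.ones((7,7))))
for i in range(1,n):
    if s[i,4]>300: print('red',s[i],fit(l==i,'saw_39',m,o['tool_pos'][2]-61.4,(430.,60.)))
print(o['tool_pos']); go([593,54.7,o['tool_pos'][2]])
E
```

```text
time: 31.35
tool_pos: [430.8, 59.2, 61.3]
tcp_rot: [3.142, 0.001, 3.072]
contact_force: [0.1, -1.0, 3.4]
grip_width: 38.6
finger_force: 30.0
time: 31.95
tool_pos: [430.5, 59.4, 157.0]
tcp_rot: [3.141, 0.0, 3.072]
contact_force: [0.3, 0.6, -1.3]
grip_width: 38.6
finger_force: 30.0
red [426.74  60.25] [-0.67  0.66 -6.57  6.01]
red [ 285  192   72   91 4892] (array([425.74,  60.25]), array([-0.9 ,  0.9 , -6.26,  5.75]))
[430.46  59.35 157.  ]
shift [-5.44  0.23 -0.06] rows 6 each [-0.91  0.04 -0.01]
```

```bash
python3 -m pendant '[-0.91,0.04,0,0,0,0,0.5, -0.91,0.04,0,0,0,0,0.5, -0.91,0.04,0,0,0,0,0.5, -0.91,0.04,0,0,0,0,0.5, -0.91,0.04,0,0,0,0,0.5, -0.89,0.03,0,0,0,0,0.5, 0,0,0,0,0,0,0.5, 0,0,0,0,0,0,0.5, 0,0,0,0,0,0,0.5]'
cat > fit3.py <<'E'
from fit import *
o=get_obs();t=o['tool_pos'];print(t)
m=camera_model('wrist'); im=capture('wrist'); save(im,'w10.png',(220,120,420,290),4)
hsv=cv2.cvtColor(im,cv2.COLOR_RGB2HSV); H,S,V=[hsv[...,i].astype(int) for i in range(3)]
for nm,k,z0 in (('saw_39',((H<8)|(H>172))&(S>130)&(V>40),t[2]-61.4),('saw_52',(H>15)&(H<32)&(S>130)&(V>60),4)):
    k[:, :200]=0;k[:,440:]=0;k[283:]=0
    n,l,s,c=cv2.connectedComponentsWithStats(k.astype(np.uint8)); i=1+np.argmax(s[1:,4]); l=(l==i)
    ys,xs=np.nonzero(l); e=np.array([xs.min(),xs.max()+1,ys.min()]); D,h=SP[nm]
    q=least_squares(lambda v:sil(v[0],v[1],z0,D/2,h,m)[:3]-e,(593.,55.),diff_step=1e-3); print(nm,e,s[i,4],q.x,q.fun)
E
python3 fit3.py
```

```text
time: 33.0
tool_pos: [592.6, 54.9, 156.1]
tcp_rot: [3.142, -0.003, 3.072]
contact_force: [-0.4, 0.5, -1.3]
grip_width: 38.8
finger_force: 30.0
[592.62  54.91 156.12]
saw_39 [285 357 193] 4457 [594.53  55.41] [-0.14  0.14  0.02]
saw_52 [291 351 162] 1304 [594.85  55.51] [-0.43  0.43  0.03]
```

```bash
python3 -m pendant '[-0.01,0,0.8,0,0,0,0.5, 0,0,0.3,0,0,0,0.5, 0,0,0,0,0,0,0.5, 0,0,0.3,0,0,0,0.5, 0,0,0.3,0,0,0,0.5, 0,0,0.4,0,0,0,0.5, 0,0,0.4,0,0,0,0.5, 0,0,0,0,0,0,0.5, 0,0,0,0,0,0,0.5]'
```

```text
time: 33.95
tool_pos: [594.1, 54.8, 81.6]
tcp_rot: [3.142, -0.001, 3.072]
contact_force: [0.0, 0.5, -0.8]
grip_width: 38.6
finger_force: 30.0
```

```bash
python3 -m pendant '[0,0,0.2,0,0,0,0.5, 0,0,0.13,0,0,0,0.5, 0,0,0.05,0,0,0,0.5, 0,0,0,0,0,0,0.5, 0,0,0,0,0,0,0.5]'
```

```text
time: 34.45
tool_pos: [594.3, 54.8, 70.8]
tcp_rot: [3.141, 0.0, 3.072]
contact_force: [0.6, -0.2, -1.3]
grip_width: 38.4
finger_force: 30.0
```

```bash
python3 -m pendant '[0,0,0.04,0,0,0,0.5, 0,0,0.02,0,0,0,0.5, 0,0,0,0,0,0,0.5, 0,0,0,0,0,0,0.5]'
python3 -m pendant '[0,0,0,0,0,0,-0.4, 0,0,0,0,0,0,-0.4, 0,0,0,0,0,0,-0.4, 0,0,0,0,0,0,-0.4, 0,0,0,0,0,0,-0.4, 0,0,-0.7,0,0,0,-0.4, 0,0,-1,0,0,0,-1, 0,0,-1,0,0,0,-1, 0,0,-1,0,0,0,-1, 0,0,-1,0,0,0,-1, 0,0,0,0,0,0,-1, 0,0,0,0,0,0,-1]'
python3 - <<'E'
from fit import *
m=camera_model('wrist'); im=capture('wrist'); print(get_obs()['tool_pos'])
save(im,'w11.png')
hsv=cv2.cvtColor(im,cv2.COLOR_RGB2HSV); H,S,V=[hsv[...,i].astype(int) for i in range(3)]
k=((H<8)|(H>172))&(S>130)&(V>40); k[:,:200]=0;k[:,440:]=0;k[283:]=0
n,l,s,c=cv2.connectedComponentsWithStats(k.astype(np.uint8)); i=1+np.argmax(s[1:,4]); x,y,w,h=s[i,:4]
D,hh=39,74
for z0 in (8,30):
    print(z0,s[i],sil(593.8+1.5,55.3,z0,D/2,hh,m))
a=cv2.resize(im[y-60:y+120,240:400],None,fx=2.4,fy=2.4); b=cv2.resize(capture('side')[120:250,230:420],None,fx=2.2,fy=2.2)
H=max(a.shape[0],b.shape[0]); c=np.zeros((H,a.shape[1]+b.shape[1],3),np.uint8); c[:a.shape[0],:a.shape[1]]=a; c[:b.shape[0],a.shape[1]:]=b; save(c,'end.png'); print(c.shape)
E
```

```text
time: 34.85
tool_pos: [594.5, 54.7, 69.4]
tcp_rot: [3.142, 0.001, 3.072]
contact_force: [0.2, 0.1, 1.7]
grip_width: 38.5
finger_force: 30.0
time: 36.05
tool_pos: [594.3, 54.8, 210.2]
tcp_rot: [3.141, 0.001, 3.072]
contact_force: [0.1, 0.1, -1.1]
grip_width: 91.4
finger_force: 0.0
[593.71  54.78 209.13]
8 [ 301  164   39   45 1103] [300.52 341.03 158.   210.62]
30 [ 301  164   39   45 1103] [299.   342.58 161.48 218.79]
(432, 802, 3)
```

```bash
python3 -c "
from plant import *
print(close_job())"
```

```text
the job is handed in; nothing more can be done
None
```

I handed the job in at about 36 s of the 210 s: the collar is on number 3, the depth rod is in the eyelet with its shoulder resting on it, and the three saws that were out (82, 52, 39) stand nested, mouth up. I checked the nest only by measurement after the last release, since my picture allowance was used up.

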